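Stack drilled cores in the bundle jig and hold its dowelled cover down

TASK

Two drilled stone cores lie side by side in the sprung bed of the metal jig: lay the loose third core on top of them, in the groove between the two, to make a pyramid, and let go of it. Then fetch the wooden cover by its grip bar, slide it over the jig's two upright dowel pins until it drops on, and press it down against the spring until it sits flush on both end blocks. Finish while still holding the cover by its bar and pressing it flush, and leave the other things on the bench where they are.

Things in the scene. Friction and masses are not known exactly. Their poses are not given: they have to be found in the camera images.
- jig: metal bundle jig, fixed. Origin: centre of its base on the worktop; x along its length (along the cores, dowel to dowel), z up; same either way round. Base plate 150 x 72 x 8 mm. Blocks at x = -54 and +54 mm, 26 mm long in x, 60 mm wide, flat tops 60 mm above the worktop; a dowel pin stands in the middle of each top
- dowel_0 (a point): tip of the dowel pin at x = -54 mm of the jig. Each pin is steel, 10 mm thick, 15 mm tall (tip 75 mm above the worktop), its upper 6 mm tapering to a 4 mm wide tip
- dowel_1 (a point): tip of the dowel pin at x = +54 mm of the jig
- bed (a joint): how far the jig's sprung bed is pressed down (m): 0 at rest, stop at 0.0065. Dark trough between the blocks, 74 mm long, 49 mm wide inside, lips 12 mm high, floor 20 mm above the worktop at rest. 10 N to start moving, then 0.8 N per mm; cores and cover alone do not press it down. With the cover flush on the blocks it reads about 0.005, which takes a push of about 9 N
- core_a_center (a point): centre of a drilled stone core: pale round rod 24 mm thick, 70 mm long, 0.085 kg, x along the rod; lies in the bed, axis 32 mm above the worktop
- core_b_center (a point): centre of the second core in the bed, same size, beside the first
- core_c_center (a point): centre of the loose third core, same size, x along the rod; lies on the worktop farther back, to the right of the jig, axis 12 mm up. Its place is over the jig's middle, along the jig's x, centre 53 mm above the worktop. When it is laid there, finger tips reaching more than 7 mm below its centre would meet the lower cores
- cover_grip (a point): centre of the grip bar on the middle of the wooden cover (0.2 kg): bar 60 mm long in x, 20 mm wide in y, from 23 to 57 mm above the cover's underside; this point is 40 mm above the underside. The cover lies flat on the worktop at the front, to the right of the jig; x along its length, z up; same either way round
- cover_underside (a point): centre of the cover's underside. Plate 136 x 50 x 23 mm; two blind holes from below at x = -54 and +54 mm, 12 mm wide, 17 mm deep, unseen from above. This point is over the jig's middle and 60 mm above the worktop when flush, about 65 mm when dropped on the pins (resting on the third core) but not pressed, 75 mm when still on the pin tips
- guard (a point): fixed furniture, keep clear: middle of the upper edge of the polishing machine's dark hanging guard, a solid screen across the bench behind and left of the jig: 320 mm wide in world y, 50 mm deep in x, hanging down to 40 mm above the worktop
- shade (a point): fixed furniture, keep clear: underside of the lamp shade that hangs behind the jig, 190 mm across
- spanner: bystander: grey double open-ended spanner, 167 mm long, 6 mm thick, at the front left
- marker: bystander: red and white pen, 135 mm long, 17 mm thick, at the right
- felt_bob: bystander: small grey felt bob on a spindle, 62 x 21 mm, behind the jig
- wax: bystander: bar of green polishing compound, 88 x 34 x 28 mm, at the right
- pot: bystander: small round lidded pot, 56 mm across, 52 mm high, at the left
- stone: bystander: rough stone, about 25 mm, at the front left of the jig
- core_c: the loose third core, as above; origin at its centre
- cover: the wooden cover, as above; origin at the centre of its underside

How it is judged:
By the outcome, as a careful person would: the job done as asked, in the order asked, and still so for the second after the job is handed in, while the arm keeps its last pose, push and grip.
It also fails if it takes over 62 s, if anything falls off the work surface, if the arm or the gripper's body presses on something with over 40 N, if the wrist force passes 120 N, or if a joint passes its speed limit or range.

ROBOT

A 7-joint arm with a two-finger parallel gripper is mounted at the origin on a cart in front of the work surface, level with it; the furniture and walls round the work are solid. World frame = base frame: x ahead of the robot, y to its left, z up, the work surface at z = 0. Lengths are in m, angles in rad, forces in N, time in s.
With the tool pointing down it reaches from about 0.425 to 1.025 m from the base axis. Payload 9.4 kg.
Tool frame: the origin (TCP) lies on the centre line of the jaws, within the pads' length; the fingertips stand 25 mm ahead of it and the grasp point (between the pads) lies 6 mm ahead of it (finger_overhang is the distance from the TCP to the fingertips, in m); z points along the fingers, y is the line along which they close (so a half turn about z gives the same grasp; the last joint's range is limited). The gripper opens to 93 mm and grips with 3 to 60 N. Pads are 15 mm wide; open, the fingers measure 128 mm over their backs; the gripper's body (75 mm by 188 mm) begins 65 mm behind the grasp point.
Start: joints at [-1.398, 0.599, -0.003, 1.599, 0.002, 0.943, -0.08], TCP at [0.179, 0.702, 0.244] pointing down, gripper open.
Joint ranges: [-2.57, 2.57], [-0.35, 1.97], [-1.29, 1.29], [0.11, 2.56], [-1.05, 4.19], [0.11, 1.86], [-2.63, 2.63]. Speed limits (rad/s): [2.22, 2.22, 3.01, 3.01, 3.14, 3.14, 3.14].

INTERFACE

Orientations are given as a rotation vector (axis times angle).
In Python, from bench import * gives the robot as it stands. The module is installed in compiled form; this text tells all that it offers. Calls block until the motion is done:
- reach(position, orientation): joint-space move of the TCP to a pose.
- servo_line(position, orientation=None, feed=0.15, until_force=None): straight line of the TCP; orientation=None keeps the orientation; feed is the mean speed in m/s. With until_force (N) it stops when the force on the tool has changed by that much, and returns True; else False.
- goto_joints(angles): joint-space move.
- ungrasp() and grasp(): open the fingers fully, or close them until they stop; the grip force is fixed at half the most.
- wait(seconds).
- inverse_kinematics(position, orientation): joint angles nearest the present ones, or None.
- capture(name): name is "side" or "top" or "wrist"; returns a dict with "image" (420x560x3 uint8, red, green, blue), "fx", "fy", "cx", "cy" (pixels), "eye" and "orientation" of the camera in the world; the wrist camera has in their place "mount" (4x4, takes a point from camera to tool coordinates, whose origin is the TCP and whose axes are the flange's). Camera axes: x right, y down, z forward; pixel columns grow to the right and rows downward; lengths in m; the calibration is good to about 2 mm. The wrist camera is an equidistant fisheye: a pixel r from the principal point sees the ray r / f radians off the axis. A picture is of the moment at which its call begins: read the wrist's pose just before it. There is no depth.
A pose or a line that the arm cannot do raises MotionError and nothing moves.
- hand_in(): hands the job in; it is judged then, once.
Readings, each from a call of its own:
- get_time_s(): time.
- get_q(): joint angles.
- get_qd(): joint speeds.
- get_effort(): joint torques, N m.
- get_tool_pos(): TCP position.
- get_ee_rot(): TCP orientation.
- get_force(): force on the tool from outside, world axes, zero at the start.
- get_wrist_torque(): the same for the moment, N m.
- get_gripper_width(): opening from 0.0 (shut) to 1.0 (fully open).
- get_finger_force(): force on a finger pad.
Only numpy, scipy, OpenCV 4.12 (cv2) and the standard library are available. Lean on these libraries where they do the work, as an engineer would, in place of code of your own. Each camera call takes 0.05 s, during which the arm holds its last target. There are 200 camera calls.

## Working session

There is one attempt and no reset: what is moved stays moved. The work goes in short steps, each a Python script; the robot and the scene stay as the last script left them, time stands still between calls to the robot, and variables do not carry over. Pictures are saved under pics/ and viewed, at most 10 in all, crops included, and the job is handed in when it is done.

```bash
mkdir -p pics
python3 - <<'E'
from bench import *
import cv2,pickle
for n in("side","top"):
    c=capture(n); pickle.dump(c,open(n+'.pkl','wb')); cv2.imwrite(f'pics/{n}.png',c['image'][:,:,::-1])
    print({k:v for k,v in c.items() if k!='image'})
print(get_tool_pos(),get_ee_rot(),get_force(),get_gripper_width(),get_time_s(),capture("wrist")["mount"])
E
```

```text
{'fx': 453.88253950993436, 'fy': 453.88253950993436, 'cx': 286.1845543674232, 'cy': 203.8393280253115, 'eye': array([ 0.00755103, -1.30845032,  0.74044626]), 'orientation': array([-1.92377017,  0.40964375, -0.26238028])}
{'fx': 468.48645401478035, 'fy': 468.48645401478035, 'cx': 283.06416681836936, 'cy': 207.19193324993833, 'eye': array([ 0.43595602, -0.10052988,  1.36965131]), 'orientation': array([-2.19948074,  2.14543574, -0.08488626])}
[0.17913953 0.70211866 0.24285354] [-3.91226025e-01 -3.11711244e+00  2.14704246e-03] [ 0.05475157  0.18732826 -0.56551217] 1.0026187352175753 0.1 [[-7.51452527e-05 -9.70812256e-01 -2.39840692e-01  6.65213829e-02]
 [ 9.99999763e-01 -2.37041091e-04  6.46167090e-04  7.16193443e-04]
 [-6.84159030e-04 -2.39840586e-01  9.70812044e-01 -1.41571253e-01]
 [ 0.00000000e+00  0.00000000e+00  0.00000000e+00  1.00000000e+00]]
```

View pics/top.png

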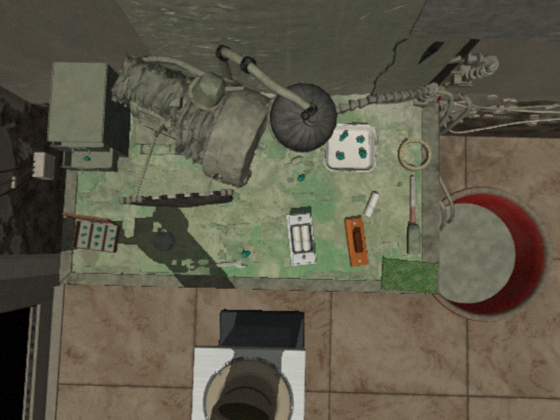

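View pics/side.png

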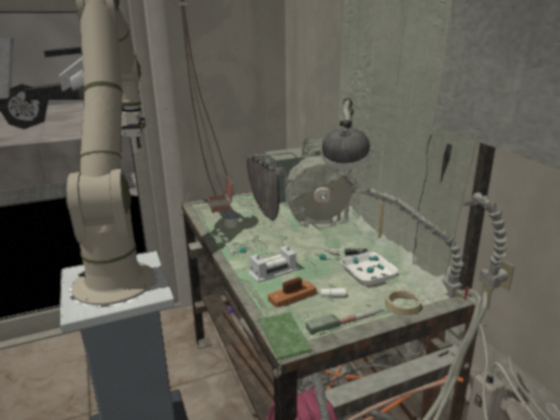

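The top view shows the jig at (301,238), the orange cover at (357,241) and the loose core at (371,204). The guard is at (178,198) and the shade at (304,117). Next I'll use masks and ray casting.

```bash
cat > h.py <<'E'
from bench import *
import numpy as np,cv2,pickle
from scipy.spatial.transform import Rotation as R
def ray_px(c,uv,pose=None):
    uv=np.atleast_2d(np.asarray(uv,float))
    d=np.c_[(uv[:,0]-c['cx'])/c['fx'],(uv[:,1]-c['cy'])/c['fy'],np.ones(len(uv))]
    if 'mount' in c:
        r=np.hypot(d[:,0],d[:,1]); s=np.where(r>1e-9,np.sin(r)/np.maximum(r,1e-9),1)
        d=np.c_[d[:,0]*s,d[:,1]*s,np.cos(r)]
        p,o=pose; Rt=R.from_rotvec(o).as_matrix(); m=c['mount']
        return np.asarray(p)+Rt@m[:3,3], d@(Rt@m[:3,:3]).T
    return np.asarray(c['eye']), d@R.from_rotvec(c['orientation']).as_matrix().T
def plane(c,uv,z,pose=None):
    e,d=ray_px(c,uv,pose); return e+d*((z-e[2])/d[:,2])[:,None]
def to_px(c,P,pose=None):
    P=np.atleast_2d(P)
    if 'mount' in c:
        p,o=pose; Rt=R.from_rotvec(o).as_matrix(); m=c['mount']
        q=(P-(np.asarray(p)+Rt@m[:3,3]))@(Rt@m[:3,:3])
        rr=np.hypot(q[:,0],q[:,1]); k=np.arctan2(rr,q[:,2])/np.maximum(rr,1e-12)
        return np.c_[c['fx']*k*q[:,0]+c['cx'],c['fy']*k*q[:,1]+c['cy']]
    q=(P-c['eye'])@R.from_rotvec(c['orientation']).as_matrix()
    return np.c_[c['fx']*q[:,0]/q[:,2]+c['cx'],c['fy']*q[:,1]/q[:,2]+c['cy']]
def blobs(mask,amin=30):
    n,l,s,ce=cv2.connectedComponentsWithStats(mask.astype(np.uint8))
    return [(l==i,s[i],ce[i]) for i in range(1,n) if s[i,4]>=amin]
def rect(mask,c,z,pose=None):
    "min-area rectangle in world xy of the mask's outline cast on plane z: centre, long, short, yaw of long"
    cn=max(cv2.findContours(mask.astype(np.uint8),cv2.RETR_EXTERNAL,cv2.CHAIN_APPROX_NONE)[0],key=len)[:,0]
    (x,y),(w,h),a=cv2.minAreaRect((plane(c,cn,z,pose)[:,:2]*1000).astype(np.float32))
    if w<h: w,h,a=h,w,a+90
    return np.round([x,y,w,h,(a+90)%180-90],1)
def down(yaw):
    "tool pointing down, tool x at world yaw (rad)"
    return R.from_matrix(np.array([[np.cos(yaw),np.sin(yaw),0],[np.sin(yaw),-np.cos(yaw),0],[0,0,-1]])).as_rotvec()
E
python3 - <<'E'
from h import *
c=pickle.load(open('top.pkl','rb')); im=c['image']; hsv=cv2.cvtColor(im,cv2.COLOR_RGB2HSV).astype(int)
roi=np.zeros(im.shape[:2],bool); roi[180:290,270:400]=1
org=(hsv[...,0]<20)&(hsv[...,1]>130)&(hsv[...,2]>90)&roi
wh=(hsv[...,1]<50)&(hsv[...,2]>150)&roi
for nm,m,z in(('org',org,.023),('wh',wh,.06),('wh12',wh,.012)):
    for b,s,ce in blobs(m): print(nm,s,ce.round(1),rect(b,c,z))
cr=np.hstack([cv2.resize(im[190:275,280:385],None,fx=7,fy=7,interpolation=cv2.INTER_CUBIC)])
cv2.imwrite('pics/crop.png',cr[:,:,::-1])
print(R.from_rotvec(get_ee_rot()).as_matrix().round(2))
E
```

```text
org [345 218  23  49 631] [355.6 242.4] [ 459.5 -298.1  135.8   50.3    8.7]
wh [365 194  15  23 143] [371.9 204.7] [ 564.3 -336.4   69.5   16.8  -22.5]
wh [286 214  30  52 518] [298.9 240.9] [ 462.3 -138.8  141.2   69.7    7.3]
wh [293 227   8  24 146] [296.5 238.5] [ 463.4 -126.9   65.    16.9    6.5]
wh [301 226   9  25 148] [305.1 237.6] [ 465.6 -151.2   67.3   17.2    7. ]
wh12 [365 194  15  23 143] [371.9 204.7] [ 569.  -345.1   72.    17.5  -22.5]
wh12 [286 214  30  52 518] [298.9 240.9] [ 463.3 -140.2  146.4   72.3    7.3]
wh12 [293 227   8  24 146] [296.5 238.5] [ 464.4 -127.9   67.4   17.6    6.5]
wh12 [301 226   9  25 148] [305.1 237.6] [ 466.7 -153.1   69.7   17.8    7. ]
[[-0.97  0.25 -0.  ]
 [ 0.25  0.97 -0.  ]
 [-0.   -0.   -1.  ]]
```

View pics/crop.png

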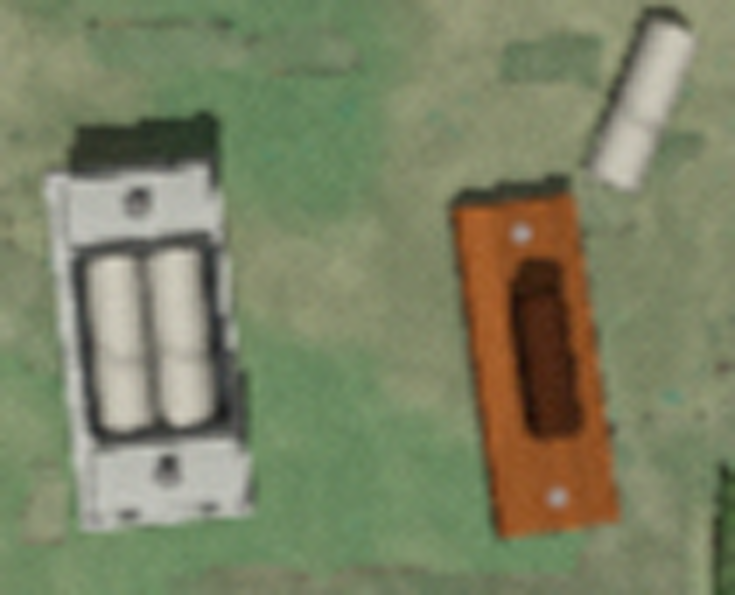

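Run:
```python
from h import *
t=pickle.load(open('top.pkl','rb'));s=pickle.load(open('side.pkl','rb'))
def tri(a,b):
    e1,d1=ray_px(t,a);e2,d2=ray_px(s,b);d1,d2=d1[0],d2[0]
    k=np.linalg.lstsq(np.c_[d1,-d2],e2-e1,rcond=None)[0]
    p,q=e1+k[0]*d1,e2+k[1]*d2; return ((p+q)/2).round(3),np.linalg.norm(p-q).round(3)
print('guard',tri((178,197),(263,158)),'near end',tri((231,196),(278,160)),'far',tri((125,198),(249,157)),'shade',tri((304,117),(346,152)))
print(to_px(s,[[.463,-.139,.06],[.46,-.298,.04],[.569,-.345,.012]]).round(0))
for n,p,yw in(('jig',(.464,-.139,.25),7.2),('cover',(.4595,-.298,.25),8.7),('core',(.569,-.345,.25),-22.5)):
  for a in(0,180):
    q=inverse_kinematics(list(p),down(np.radians(yw+a))); print(n,a,None if q is None else np.round(q,2))
for r,z in((.44,.35),(.44,.45),(.5,.5)):
  az=np.radians(75.7); q=inverse_kinematics([r*np.cos(az),r*np.sin(az),z],get_ee_rot()); print(r,z,None if q is None else np.round(q,2))
```

```text
guard (array([0.551, 0.156, 0.282]), np.float64(0.006)) near end (array([0.555, 0.028, 0.309]), np.float64(0.009)) far (array([0.547, 0.292, 0.251]), np.float64(0.002)) shade (array([ 0.724, -0.131,  0.356]), np.float64(0.002))
[[271. 254.]
 [291. 285.]
 [333. 293.]]
jig 0 [-0.58  0.51  1.12  2.17 -0.63  0.84 -0.51]
jig 180 [-0.08  0.31  0.34  2.15 -0.16  0.7   2.05]
cover 0 [-0.23  0.61  1.12  2.04 -0.7   0.94 -0.16]
cover 180 [ 0.03  0.44  0.63  2.03 -0.36  0.79  2.59]
core 0 [-0.16  0.77  1.11  1.78 -0.78  1.11 -0.74]
core 180 [ 0.07  0.59  0.63  1.76 -0.42  0.93  2.05]
0.44 0.35 [-1.43  0.12 -0.02  2.08  0.    0.94 -0.13]
0.44 0.45 [-1.44  0.04 -0.02  1.91  0.    1.19 -0.13]
0.5 0.5 [-1.43  0.11 -0.    1.72  0.    1.31 -0.11]
```

Run:
```python
from h import *
goto_joints([-1.43,.04,-.02,1.91,0,1.19,-.13])
goto_joints([0.45,.04,-.02,1.91,0,1.19,-.13+.0])
print(get_time_s(),get_tool_pos())
for y in(0,180): print(y,np.round(inverse_kinematics([.569,-.345,.2],down(np.radians(-22.5+y))),2))
reach([.5,-.23,.25],down(np.radians(0)))
print(get_time_s(),get_tool_pos(),get_q().round(2) if hasattr(get_q(),'round') else get_q(),get_force())
pose=(get_tool_pos(),get_ee_rot()); c=capture('wrist'); pickle.dump((c,pose),open('w1.pkl','wb')); cv2.imwrite('pics/w1.png',c['image'][:,:,::-1])
for n,P in(('jig',[.463,-.139,.06]),('cov',[.4595,-.298,.023]),('core',[.569,-.345,.012])): print(n,to_px(c,P,pose).round(0))
```

```text
3.9917 [ 0.37367423 -0.23288721  0.4519086 ]
0 [ 0.37  0.58  0.14  1.79 -0.1   0.78 -1.4 ]
180 [ 0.58  0.58 -0.19  1.78  0.14  0.8   1.5 ]
5.0167 [ 0.5001743  -0.22988283  0.25048513] [ 0.32  0.38  0.02  2.   -0.01  0.76 -1.23] [ 0.42927911 -0.12569885  0.35038788]
jig [[196. 227.]]
cov [[337. 221.]]
core [[376. 130.]]
```

View pics/w1.png

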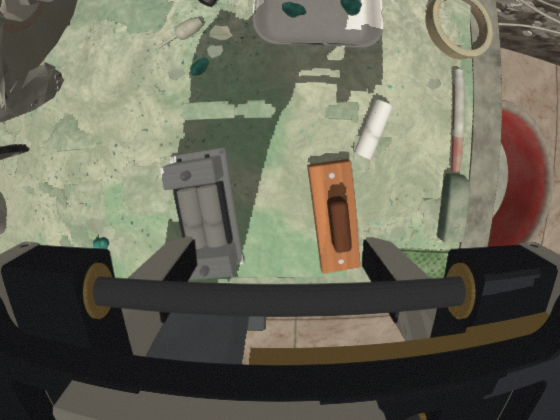

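The wrist view shows the core at (374,129), the cover at about (334,216), and the jig with blocks near (195,172) and (210,265). These agree with the top view to a few pixels. I'll refine them next.

Run:
```python
from h import *
c,pose=pickle.load(open('w1.pkl','rb')); im=c['image']; hsv=cv2.cvtColor(im,cv2.COLOR_RGB2HSV).astype(int)
print(c['fx'])
org=(hsv[...,0]<20)&(hsv[...,1]>130)&(hsv[...,2]>60); org[290:]=0;org[:,:280]=0;org[:,400:]=0
wh=(hsv[...,1]<50)&(hsv[...,2]>150); wh[:,:340]=0;wh[:80]=0;wh[180:]=0;wh[:,400:]=0
for nm,m,z in(('org',org,.023),('core',wh,.012)):
    for b,s,ce in blobs(m,60): print(nm,s,ce.round(1),rect(b,c,z,pose))
cv2.imwrite('pics/w1c.png',cv2.resize(im[140:290,150:270],None,fx=4,fy=4,interpolation=cv2.INTER_CUBIC)[:,:,::-1])
```

```text
325.19226210127806
org [ 308  160   52  113 4140] [334.8 215.1] [ 462.7 -296.5  136.2   49.2    8.8]
core [ 340   80   60  100 4724] [372.9 132.9] [ 569.7 -337.8  122.1   75.5    1.8]
```

View pics/w1c.png

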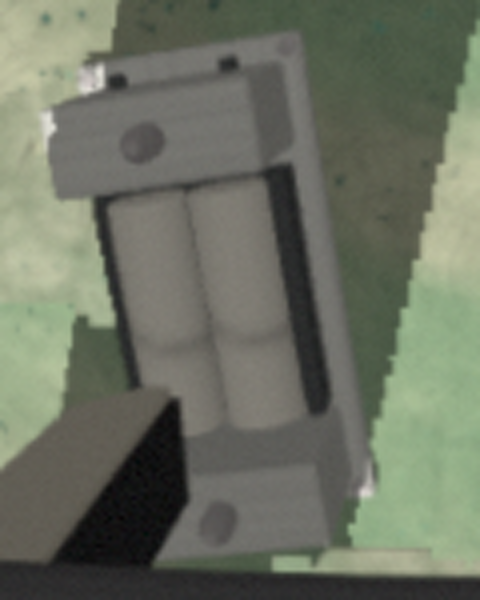

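The crop shows the pin heads at (142,142) and (217,522), which is (185.5,175.5) and (204.3,270.5) in the full image. The far block's top corners are visible as well.

Run:
```python
from h import *
c,pose=pickle.load(open('w1.pkl','rb')); im=c['image']; t=pickle.load(open('top.pkl','rb'))
f=lambda p:np.array(p)/4+[150,140]
pins=plane(c,[f((142,140)),f((217,520))],.073,pose); print('pins w',(pins*1000).round(1),pins.mean(0),np.linalg.norm(pins[0]-pins[1]),np.degrees(np.arctan2(*(pins[0]-pins[1])[1::-1])))
g=lambda p:np.array(p)/7+[280,190]
p2=plane(t,[g((139,201)),g((168,467))],.07); print('pins top',(p2*1000).round(1),p2.mean(0),np.linalg.norm(p2[0]-p2[1]),np.degrees(np.arctan2(*(p2[0]-p2[1])[1::-1])))
b=plane(c,[f(p) for p in((48,112),(245,78),(258,165),(60,198))],.06,pose); print('far block',(b*1000).round(1),b.mean(0).round(4))
hsv=cv2.cvtColor(im,cv2.COLOR_RGB2HSV).astype(int)
wh=(hsv[...,1]<40)&(hsv[...,2]>185); r=np.zeros_like(wh); r[90:170,350:395]=1
for m,s,ce in blobs(wh&r,60): print('core',s,ce,rect(m,c,.012,pose))
bar=(hsv[...,0]<20)&(hsv[...,2]<110)&(hsv[...,1]>80); r[:]=0; r[190:255,325:355]=1
for m,s,ce in blobs(bar&r,60): print('bar',s,ce,rect(m,c,.05,pose))
```

```text
pins w [[ 522.  -134.    73. ]
 [ 417.5 -147.4   73. ]] [ 0.46977768 -0.14070504  0.073     ] 0.10532920232042443 7.3330451659632
pins top [[ 518.2 -134.9   70. ]
 [ 413.6 -148.7   70. ]] [ 0.46589239 -0.14178319  0.07      ] 0.10558147183143603 7.478129019685334
far block [[ 528.3 -103.7   60. ]
 [ 536.1 -158.8   60. ]
 [ 513.1 -161.6   60. ]
 [ 504.8 -105.7   60. ]] [ 0.5206 -0.1324  0.06  ]
core [357 101  38  59 895] [374.80893855 129.59106145] [ 569.7 -343.5   74.    21.2  -24.9]
bar [ 327  190   24   62 1153] [338.78577624 219.85516045] [ 467.2 -295.5   72.6   22.4    9.2]
```

Jig centre is about (0.467,-0.140) with yaw 7.4°. The core is at (0.5695,-0.344) with yaw about -23.7°. Both views agree, so I'll pick up the core.

Run:
```python
from h import *
o=down(np.radians(-23.7)); p=[.5695,-.344]
reach(p+[.12],o)
servo_line(p+[.032],feed=.12)
print(get_tool_pos(),get_force())
grasp(); print(get_gripper_width(),get_finger_force())
servo_line(p+[.16],feed=.15)
print(get_gripper_width(),get_finger_force(),get_force())
reach([.467,-.140,.16],down(np.radians(7.4)))
pose=(get_tool_pos(),get_ee_rot()); c=capture('wrist'); pickle.dump((c,pose),open('w2.pkl','wb')); cv2.imwrite('pics/w2.png',c['image'][:,:,::-1])
print(get_tool_pos(),get_time_s(),get_q())
a=np.radians(7.4)
P=[[.467+s*.054*np.cos(a),-.14+s*.054*np.sin(a),.075] for s in(1,-1)]+[[.467,-.14,.14]]
print(to_px(c,P,pose).round(1))
```

```text
[ 0.56988487 -0.34420859  0.03269083] [-0.4927408  -0.31432877  0.47494053]
0.24837121877881999 29.78531688451767
0.24789638897346428 29.787204265594482 [-0.37126368  0.96983104 -2.24190727]
[ 0.46830359 -0.14137074  0.15993421] 9.775 [ 0.18906678  0.4491328  -0.01679089  2.2107813   0.01682389  0.48055914
 -1.28535243]
[[278.1 148.6]
 [278.5 289.3]
 [278.2 257.8]]
```

View pics/w2.png

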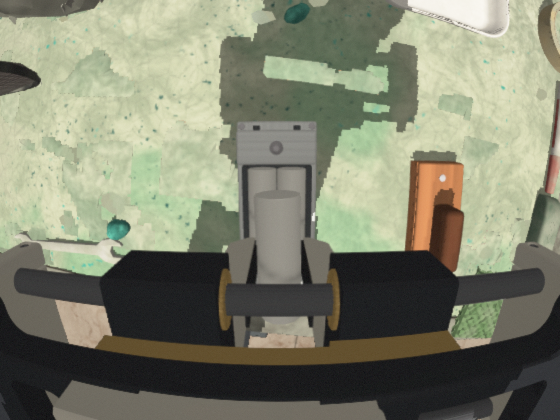

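The gripped core is aligned over the groove. The far pin is seen at (276.5,147.5) and was predicted at (278,148.6), so the jig estimate is good to about 1 mm. I'll place the core.

Run:
```python
from h import *
p=[.4675,-.1395]; a=np.radians(7.4)
print(get_tool_pos(),get_force())
c,pose=pickle.load(open('w2.pkl','rb'))
for d in(.03,.035,.04): print(d,to_px(c,[np.array(pose[0])*[1,1,0]+[d*np.cos(a),d*np.sin(a),.16-.02+.010]],pose).round(1))
servo_line(p+[.085],feed=.1)
r=servo_line(p+[.071],feed=.02,until_force=3.5)
print(r,get_tool_pos(),get_force())
ungrasp(); wait(.3)
print(get_tool_pos(),get_gripper_width(),get_force())
servo_line(p+[.17],feed=.12)
reach([.43,-.139,.22],down(a))
pose=(get_tool_pos(),get_ee_rot()); c=capture('wrist'); pickle.dump((c,pose),open('w3.pkl','wb')); cv2.imwrite('pics/w3.png',c['image'][:,:,::-1])
print(get_time_s())
```

```text
[ 0.46830359 -0.14137074  0.15993421] [ 0.45097791 -0.13623165 -0.61354417]
0.03 [[280.5 205.8]]
0.035 [[280.5 195.6]]
0.04 [[280.5 185.2]]
True [ 0.46751567 -0.1394842   0.07234131] [-0.03165541 -0.14637912  6.92670485]
[ 0.46725444 -0.13941792  0.07234642] 1.0021534474306255 [-0.6493451   0.23794519 -0.59697324]
14.15
```

View pics/w3.png

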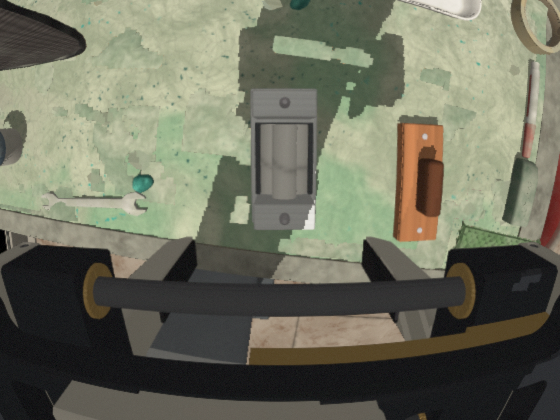

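The third core lies in the groove at (285,161), centred, with pins at (284.5,102) and (284.5,218). The cover is at (420,182). I'll measure the jig and cover from this one view.

Run:
```python
from h import *
c,pose=pickle.load(open('w3.pkl','rb')); im=c['image']; hsv=cv2.cvtColor(im,cv2.COLOR_RGB2HSV).astype(int)
pins=plane(c,[(284.5,101.5),(284.3,217.5)],.074,pose); d=pins[0]-pins[1]
print('jig',pins.mean(0),np.linalg.norm(d),np.degrees(np.arctan2(d[1],d[0])))
org=(hsv[...,0]<20)&(hsv[...,1]>110)&(hsv[...,2]>40); r=np.zeros_like(org); r[110:245,385:452]=1
for m,s,ce in blobs(org&r,200): print('cover',s,rect(m,c,.023,pose))
bright=org&(hsv[...,2]>110)
for m,s,ce in blobs(bright&r,200): print('coverplate',s,rect(m,c,.023,pose))
g=(hsv[...,1]<90)&(hsv[...,2]>150); r2=r*0; r2=np.zeros_like(org); r2[128:145,416:434]=1; r2[222:239,410:428]=1
q=[ce for m,s,ce in blobs(g&r2,5)]; w=plane(c,q,.024,pose); print('studs',q,w,w.mean(0))
bar=(hsv[...,0]<20)&(hsv[...,2]<125)&(hsv[...,1]>80)
for m,s,ce in blobs(bar&r,200): print('bar',s,rect(m,c,.057,pose))
```

```text
jig [ 0.46874601 -0.13815282  0.074     ] 0.10471798490507685 7.415799603692968
cover [ 394  123   49  119 5121] [ 461.2 -294.   134.8   58.1    8.9]
coverplate [ 397  123   46  119 3088] [ 461.4 -295.4  134.8   51.6    8.7]
studs [array([424.5483871 , 136.09677419]), array([419.125     , 229.66666667])] [[ 0.51458149 -0.28923018  0.024     ]
 [ 0.40815309 -0.3055692   0.024     ]] [ 0.46136729 -0.29739969  0.024     ]
bar [393 123  11 116 616] [ 462.6 -254.4  117.2    7.2    8.8]
bar [ 415  146   29   71 1591] [ 468.3 -288.6   73.1   30.8    7.9]
```

Run:
```python
from h import *
o=down(np.radians(8.75)); p=[.4615,-.297]
reach(p+[.14],o)
servo_line(p+[.053],feed=.1)
print(get_tool_pos(),get_force())
grasp(); print(get_gripper_width(),get_finger_force(),get_tool_pos())
servo_line(p+[.18],feed=.12); print(get_gripper_width(),get_force())
reach([.468,-.139,.18],down(np.radians(7.4))); wait(.2)
pose=(get_tool_pos(),get_ee_rot()); c=capture('wrist'); pickle.dump((c,pose),open('w4.pkl','wb')); cv2.imwrite('pics/w4.png',c['image'][:,:,::-1])
a=np.radians(7.4); u=np.array([np.cos(a),np.sin(a),0]); t=np.array(pose[0])
print(t,get_time_s(),'stud+,end+',to_px(c,[t+.0538*u-[0,0,.029],t+.068*u-[0,0,.03]],pose).round(1))
s=capture('side'); pickle.dump(s,open('s4.pkl','wb'))
```

```text
[ 0.46174652 -0.29708887  0.05351578] [ 0.36571684 -0.19248942 -0.13904119]
0.2148386877780337 29.999832808971405 [ 0.46157855 -0.29716832  0.05298735]
0.21551024190814835 [ 0.85667753  0.49799749 -2.43585867]
[ 0.4679625  -0.14022385  0.17986199] 19.175 stud+,end+ [[280.3 153.1]
 [280.3 126.1]]
```

View pics/w4.png

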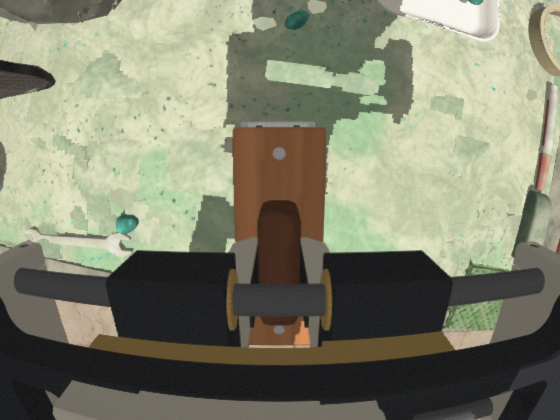

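The far stud is at (279,153.5) and was predicted at (280.3,153.1), so the cover is centred in the grip. I'll lower it onto the pins.

Run:
```python
from h import *
p=[.468,-.139]
servo_line(p+[.135],feed=.1); wait(.2); print(get_tool_pos(),get_force())
r=servo_line(p+[.1165],feed=.02,until_force=5)
print(r,get_tool_pos(),get_force(),get_wrist_torque(),get_gripper_width(),get_time_s())
```

```text
[ 0.46833428 -0.139097    0.13560469] [ 0.47663372 -0.41186315 -2.48336014]
True [ 0.46793254 -0.13896376  0.11700766] [-0.76305522 -0.13291647  5.90342446] [-0.03634568  0.14639964 -0.00341139] 0.21424401444143895 20.8667
```

The underside is at about 64 mm, so the cover has dropped over the pins and rests on the core. Now I'll press it.

Run:
```python
from h import *
p=[.468,-.139]
r=servo_line(p+[.100],feed=.015,until_force=22)
for i in range(3): print(r,get_tool_pos(),get_force(),get_wrist_torque(),get_gripper_width(),get_finger_force(),get_time_s()); wait(.3)
```

```text
True [ 0.46800896 -0.13899655  0.11280306] [-1.05263856  0.81643075  8.00218547] [ 0.07659313  0.3563319  -0.01900998] 0.21343768285862172 30.00109076499939 21.3917
True [ 0.46800588 -0.13897487  0.11286565] [-0.72376234  0.99572391  8.61475278] [0.02689886 0.36255882 0.0220785 ] 0.2110197123744187 30.00118911266327 21.6917
True [ 0.46800269 -0.13899088  0.11286717] [-0.83700524  0.77602271  8.21235295] [0.03163462 0.3463793  0.03499985] 0.21384349266730932 30.00124365091324 21.9917
```

It's at flush height, but the push is marginal. I'll press slightly deeper to make it firm.

Run:
```python
from h import *
p=[.468,-.139]
z=.1122
for i in range(10):
    servo_line(p+[z],feed=.01); wait(.2); f=get_force(); print(round(z,4),get_tool_pos(),f,get_wrist_torque(),get_gripper_width())
    if f[2]>18: break
    z-=.0005
c=capture('side'); im=c['image']; w=capture('wrist')
u,v=to_px(c,[.468,-.139,.06])[0].astype(int)
a=cv2.resize(im[v-45:v+40,u-50:u+50],(600,510),interpolation=cv2.INTER_CUBIC)
cv2.imwrite('pics/s5.png',a[:,:,::-1]); print(get_time_s())
```

```text
0.1122 [ 0.4680053  -0.13899986  0.11271198] [-1.37762248  0.3435677  11.09867688] [0.15084631 0.53452623 0.05507236] 0.21033772085293254
0.1117 [ 0.46799713 -0.13898606  0.1126487 ] [-3.54810753  0.97510882 19.66768178] [0.22592116 0.89073373 0.08885168] 0.21173440765474238
23.2917
```

View pics/s5.png

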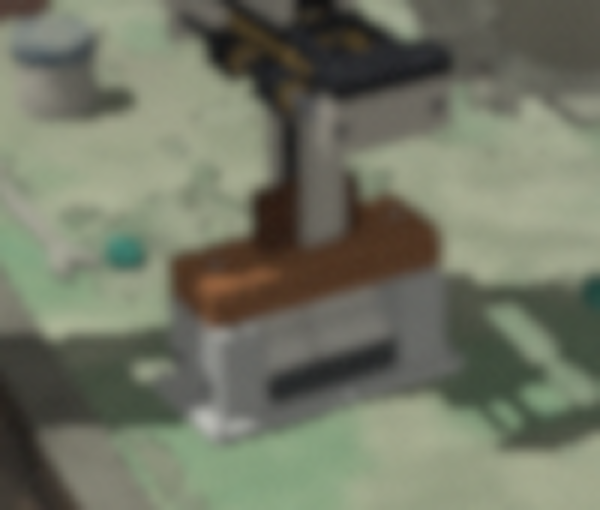

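The cover looks flush on both blocks, and the stiffness rise confirms hard contact. The moment hints that the near block carries more load, so I'll check tilt and trim.

Run:
```python
from h import *
M=R.from_rotvec(get_ee_rot()).as_matrix(); print((M[:,2]*1000).round(2),get_force(),get_wrist_torque())
p=[.468,-.139,.1117]; a=np.radians(7.4)
y=np.array([-np.sin(a),np.cos(a),0])  # +rotation about jig y lowers the far (+x) end
for deg in(.15,.3,.45,.6):
    o=(R.from_rotvec(y*np.radians(deg))*R.from_rotvec(down(a))).as_rotvec()
    servo_line(p,o,feed=.01); wait(.25)
    M=R.from_rotvec(get_ee_rot()).as_matrix(); print(deg,(M[:,2]*1000).round(2),get_tool_pos(),get_force().round(2),get_wrist_torque().round(3),get_time_s())
    if get_wrist_torque()[1]<.25: break
```

```text
[-3.7e-01  1.5e-01 -1.0e+03] [-3.14425674  1.37341775 19.19255532] [ 0.17114781  0.80120855 -0.0102891 ]
0.15 [-1.83e+00 -4.00e-01 -1.00e+03] [ 0.4680281  -0.13897705  0.11267489] [-3.55  1.24 19.08] [ 0.296  0.804 -0.028] 23.7917
0.3 [-4.3400e+00 -7.5000e-01 -9.9999e+02] [ 0.46803609 -0.13899898  0.11266734] [-4.64  1.1  19.1 ] [0.327 0.603 0.017] 24.2917
0.45 [  -6.86   -1.11 -999.98] [ 0.46807584 -0.13898361  0.11265589] [-4.68  0.86 18.48] [0.317 0.59  0.031] 24.7917
0.6 [  -9.45   -1.45 -999.95] [ 0.46807509 -0.13901515  0.11265951] [-3.85  1.12 17.47] [ 0.343  0.546 -0.011] 25.2917
```

Tilting the tool 0.6° barely changes the load. The cover is seated on both blocks and held by them, so I'll return to vertical, confirm the push and hand in.

Run:
```python
from h import *
a=np.radians(7.4)
servo_line([.468,-.139,.1114],down(a),feed=.01); wait(.4)
print(get_tool_pos(),get_force(),get_wrist_torque(),get_gripper_width(),get_finger_force(),get_time_s())
print(hand_in())
```

```text
[ 0.46804266 -0.13899609  0.1125732 ] [-2.53438876  1.60437048 22.62062124] [ 0.24464832  1.17141874 -0.04250634] 0.2090849460301109 30.00432640314102 25.9417
the job is handed in; nothing more can be done
None
```

I handed the job in at about 26 s: the third core is in the groove, and the cover is over both pins and pressed flush on the blocks at about 22 N, with the gripper still holding its bar. The side view and the sharp rise in force at the end both show it seated; no verdict came back.

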